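# Load, close up and run the bench demagnetiser

### The job

Lift every steel bush out of the white bin into the demagnetiser's chamber, leaving the brass one in the bin. Then shut the lid fully, swing the clamp down flat over it, and only then press the pedal down to its stop, keep it there for two seconds to run the cycle, and let it come back up. Leave the other tools on the bench where they are.

Things in the scene. Friction and masses are not known exactly. Their poses are not given: they have to be found in the camera images.
- bush1: A bush of bare steel turned with a square foot: foot 36 x 36 x 10 mm, on it a round neck 22 mm in diameter and 30 mm tall (40 mm overall), about 0.16 kg. Starts standing foot down in the bin. Origin: centre of the foot's underside; z along the neck, x and y square to the foot. Three to five of these are present; absent ones read None from the start.
- bush2: Another steel bush, same as bush1 (may be absent).
- bush3: Another steel bush, same as bush1 (may be absent).
- bush4: Another steel bush, same as bush1 (may be absent).
- bush5: Another steel bush, same as bush1 (may be absent).
- brass_bush: A yellow brass bush of the same shape and size as the steel ones, standing among them in the bin; not to be demagnetised.
- bin: White open parts bin, 160 (x) x 230 (y) x 28 mm high, walls and floor 4 mm, fixed to the bench. Origin: centre of its underside; the floor's top is at z = 4 mm.
- chamber: The demagnetiser's grey open-topped chamber, fixed, 180 (x) x 210 (y) x 55 mm high, walls and floor 5 mm thick, no divisions, blue floor. Origin: centre of its underside; x points to the lid's hinge (away from the robot), -y to the clamp's side. Behind it (+x) a grey housing 50 mm deep and 45 mm high.
- lid (a joint): Angle of the demagnetiser's blue lid: 0 shut flat on the chamber, growing as it opens upwards, 1.7 to 1.88 at the start (standing, leaning slightly back). Stiff hinge: it stays where it is left, and takes about 3 N at its edge to move.
- lid_hinge (a point): On the lid's hinge line, middle of the chamber's far (+x) rim, 55 mm up. Its frame turns with the lid: -x runs from the hinge to the free edge, z out of the lid's outer face, y along the hinge. The lid is 180 mm from hinge to edge, 210 mm wide, 8 mm thick (z from 0 to 8 mm).
- lid_edge (a point): Middle of the lid's free edge, on its outer face (180 mm from the hinge). A black knob, about 30 mm across and standing some 40 mm off the outer face, is on the lid's middle line, 150 mm from the hinge.
- clamp (a joint): Angle of the hold-down clamp arm: 0 lying level across the shut lid, 1.57 upright, 2.1 to 2.45 at the start (leaning outwards, clear of the lid). Friction of 0.15 N m: it stays where it is left.
- clamp_pivot (a point): On the clamp's pivot axis, on a steel post at the chamber's -y side, 72 mm above the chamber's underside. The axis runs along the chamber's x. This frame turns with the arm: y along the arm to its tip, z out of its upper face (the one to push on to bring it down).
- clamp_tip (a point): Tip of the clamp arm on its upper face: 85 mm from the pivot along the arm. Arm 20 mm wide (22 at its red outer half), 10 mm thick about the pivot line; a small rubber foot underneath.
- pedal (a joint): Angle of the demagnetiser's spring pedal: 0 up, 0.22 hard on its stop. Springs back when let go; pressing at the pad takes about 4 N at first and 10 N at the stop.
- pedal_pad (a point): Point to press, in the middle of the black rubber pad (70 x 56 mm) on the pedal plate, 95 mm from the pedal's hinge; it stands about 56 mm above the bench when up and goes down 20 mm to the stop. The hinge lies on the far side (+x of the pedal); yellow base plate 150 x 90 mm fixed to the bench.
- setting_ring: Dark steel setting ring, 64 mm across, 22 mm high, lying on the bench behind; a bystander. Origin: centre of its underside.
- micrometer: Black and steel micrometer lying on the bench behind the bin, about 130 mm long, 16 mm high; a bystander.
- caliper: Steel caliper lying on the bench near the robot, 220 mm long, 12 mm high; a bystander.
- pin_case: Small wooden gauge-pin case, 100 x 60 x 22 mm, behind the pedal; a bystander.
Things that resemble listed ones, but are neither listed nor needed, are in the scene too. Leave any purple or turquoise look-alike of the bush4 alone. Leave any orange look-alike of the bush5 alone.

How it is judged:
By the outcome, as a careful person would: the job done as asked, in the order asked, and still so for the second after the job is handed in, with the robot touching nothing.
Of bush1, bush2, bush3, bush4, bush5 only 3 to 5 are there at a start; the rules pass over those that are not, and their reading is None.
At some moment in a run one of bush1, bush2, bush3, bush4, bush5 may be knocked a few centimetres aside while the robot is not near it.
Once in a run the grip may slacken for a moment while it holds something.
It also fails if it takes over 210 s, if anything falls off the work surface, if the arm or the gripper's body presses on something with over 40 N, if the wrist force passes 120 N, or if a joint passes its speed limit or range.

### The arm

A 7-joint arm with a two-finger parallel gripper is mounted at the origin on the work surface. World frame = base frame: x ahead of the robot, y to its left, z up, the work surface at z = 0. Lengths are in m, angles in rad, forces in N, time in s.
With the tool pointing down it reaches from about 0.425 to 0.925 m from the base axis. Payload 6.8 kg.
Tool frame: the origin (TCP) lies midway between the tips of the shut fingers; the grasp point (between the pads) lies 19 mm behind it; z points along the fingers, y is the line along which they close (so a half turn about z gives the same grasp; the last joint's range is limited). The gripper opens to 88 mm and grips with 3 to 60 N. Pads are 20 mm wide; open, the fingers measure 115 mm over their backs; the gripper's body (75 mm by 178 mm) begins 61 mm behind the grasp point.
Start: joints at [-1.45, 0.477, 0.022, 1.555, -0.011, 1.109, -0.083], TCP at [0.153, 0.657, 0.223] pointing down, gripper open.
Joint ranges: [-2.96, 2.96], [-0.34, 2.1], [-1.41, 1.46], [0.24, 2.44], [-1.37, 4.51], [0.17, 1.92], [-2.96, 2.96]. Speed limits (rad/s): [2.39, 2.39, 3.14, 3.14, 3.14, 3.14, 3.14].

### API

Orientations are given as a unit quaternion [x, y, z, w].
In Python, from cell import status, viewer, manip gives the robot as it stands. The module is installed in compiled form; this text tells all that it offers.
- The arm moves only by the tool step_arm, never from a script. Its argument "plan" is a list of rows, each a list of 7 numbers: the turn, a rotation vector about the tool's x, y, z in rad, then the shift along the tool's x, y, z in m, then the finger opening in m, from 0 to 0.0878. In form: [[rx, ry, rz, tx, ty, tz, gripper], ...]. A call has 1 to 5 rows; each row shifts and turns the commanded pose from where the row before left it, along the tool's axes as they then stand; what a row does not reach is not made up. A row lasts 1/10 s, in which the tool goes at most 50 mm and 8.59 degrees, less where a joint would pass 70% of its speed; a pose out of reach is approached as far as the arm can. A call with a gripper value outside its range is refused whole. The fingers move at their own pace and stop on an object; "force" is the grip in N (left out, the last holds). Time passes only in rows, so rows that do not move let the fingers close. It gives the time, the measured TCP pose, the force, the opening and the grip force at its end, in the units of the state.
- status.get_state(): the state, without advancing time (a new reading comes with each control period).
- viewer.get_image(name): name is "scene" or "top"; returns (picture, depth): 480x640x3 uint8, red, green, blue; 480x640 float32, m along the optical axis (not along the pixel's ray), 0 where there is no reading.
- viewer.calibration(name): a dict with "fx", "fy", "cx", "cy" (pixels), "k1" (the pictures are not rectified: a ray, as slopes to the right and down, at radius r is drawn at 1 + k1 r^2 times it, then the intrinsics apply), "R" (3x3) and "t" (3): a world point X has camera coordinates R X + t. Camera axes: x right, y down, z forward; pixel columns grow to the right and rows downward; lengths in m; the calibration is good to about 2 mm. A picture is of the moment at which its call begins. calibration takes no time and is no camera call.
- manip.sign_off(): hands the job in; it is judged then, once.
The state is a dict: "time_s": time; "joints": joint angles; "dq": joint speeds; "effort": joint torques, N m; "eef_pos": TCP position; "tool_rot": TCP orientation; "force": force on the tool from outside, world axes, zero at the start; "wrist_torque": the same for the moment, N m; "grip_width": opening from 0.0 (shut) to 1.0 (fully open); "grip_force": force on a finger pad.
Only numpy, scipy, OpenCV 4.12 (cv2) and the standard library are available. Lean on these libraries where they do the work, as an engineer would, in place of code of your own. Each camera call takes 0.05 s, during which the arm holds its last target. There are 200 camera calls.

## Working session

There is one attempt and no reset: what is moved stays moved. The work goes in short steps, Python scripts to look and compute and a tool call to move; the robot and the scene stay as the last step left them, time stands still between calls to the robot, and variables do not carry over. Pictures are saved under pics/ and viewed, at most 14 in all, crops included, and the job is handed in when it is done.

Besides the shell and the picture viewer there is one more tool, called by a JSON object that holds its "api" and its "payload", one argument or row to a line. step_arm: Moves the arm, as the interface text tells. Its arguments: {"type":"object","properties":{"plan":{"type":"array","items":{"type":"array","items":{"type":"number"}}},"force":{"type":"number"}},"required":["plan"]}

```bash
mkdir -p pics; ls
python3 - <<'E'
from cell import status, viewer
import cv2,numpy as np
print(status.get_state())
for n in("scene","top"):
    im,d=viewer.get_image(n); np.savez(f"{n}0.npz",im=im,d=d)
    cv2.imwrite(f"pics/{n}0.png",im[:,:,::-1]); print(n,viewer.calibration(n))
E
```

```text
pics
{'time_s': 0.0, 'joints': array([-1.45011032,  0.47778045,  0.02235104,  1.55641437, -0.01144048,
        1.10929129, -0.08310087]), 'dq': array([-1.32405140e-04,  1.09350398e-03,  1.66528685e-04,  5.63488961e-04,
       -1.28406910e-03,  6.74296506e-04, -2.66839655e-05]), 'effort': array([ 5.86666920e-05, -5.82859361e+01,  1.53457571e+00, -2.72608227e+01,
       -5.43820497e-02,  1.71632267e-02,  1.53438405e-04]), 'eef_pos': array([0.15299249, 0.65683502, 0.22171079]), 'tool_rot': array([ 1.14124948e-01,  9.93466012e-01, -8.82769800e-04, -6.61425370e-06]), 'force': array([-0.63620375,  0.38727513,  0.66442919]), 'wrist_torque': array([ 0.01345458,  0.01718637, -0.06332547]), 'grip_force': 0.0, 'grip_width': 0.9986404266367391}
scene {'fx': 559.928025705906, 'fy': 559.928025705906, 'cx': 320.85650686546944, 'cy': 230.6595112222425, 'k1': -0.054234635584388596, 'R': array([[-0.29315584,  0.95582083,  0.02159142],
       [ 0.64353505,  0.21397689, -0.73489899],
       [-0.70705183, -0.2015451 , -0.67783278]]), 't': array([ 0.12282154, -0.27136465,  1.56149128])}
top {'fx': 615.5098617302187, 'fy': 615.5098617302187, 'cx': 319.3658392160958, 'cy': 231.56682417238224, 'k1': -0.03953192886298542, 'R': array([[ 0.02041529, -0.99976309, -0.00754854],
       [-0.98498245, -0.01881764, -0.17162595],
       [ 0.17144324,  0.01093897, -0.98513327]]), 't': array([0.01411793, 0.53904115, 1.19361592])}
```

View pics/scene0.png

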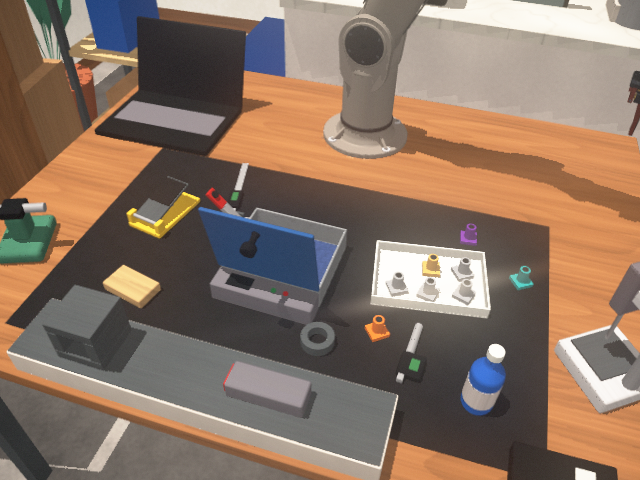

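View pics/top0.png

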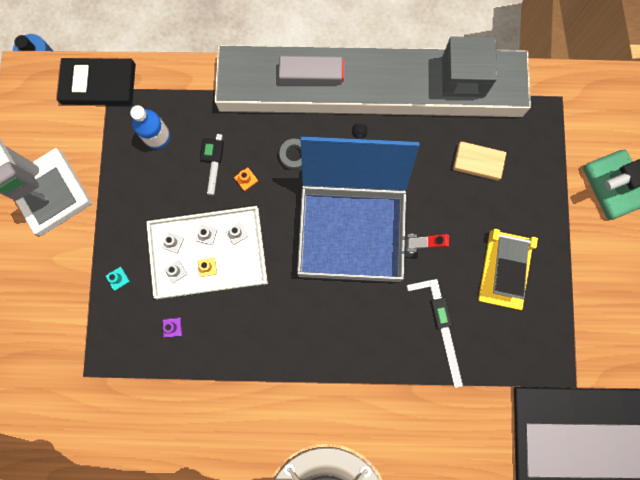

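The pictures show the bin with 4 steel bushes (top view: (170,241), (205,234), (235,231), (174,270)) and the brass one at (206,266). Outside the bin are the turquoise (117,278), purple (172,327) and orange (246,178) look-alikes. The chamber is at (352,235), the clamp at (430,240) and the pedal at (513,265). Next I'll measure them.

```bash
cat > h.py <<'E'
from cell import status, viewer
import cv2, numpy as np
def snap(n):
    im,d=viewer.get_image(n); return im,d
def rays(n,uv):
    c=viewer.calibration(n); K=np.array([[c["fx"],0,c["cx"]],[0,c["fy"],c["cy"]],[0,0,1.]])
    p=cv2.undistortPoints(np.asarray(uv,np.float64).reshape(-1,1,2),K,np.array([c["k1"],0,0,0.])).reshape(-1,2)
    return np.c_[p,np.ones(len(p))],c["R"],c["t"]
def world(n,d):
    v,u=np.mgrid[:480,:640]; r,R,t=rays(n,np.c_[u.ravel(),v.ravel()])
    P=(r*d.reshape(-1,1)-t)@R; P[d.ravel()==0]=np.nan
    return P.reshape(480,640,3)
def onplane(n,uv,z):
    r,R,t=rays(n,uv); o=-R.T@t; D=r@R; return o+D*((z-o[2])/D[:,2])[:,None]
def proj(n,X):
    c=viewer.calibration(n); p=np.atleast_2d(X)@c["R"].T+c["t"]; s=p[:,:2]/p[:,2:]
    s=s*(1+c["k1"]*(s**2).sum(1))[:,None]; return s*c["fx"]+[c["cx"],c["cy"]]
def rect(n,mask,z):
    """min area rect in world at height z: centre, size, angle"""
    cs=max(cv2.findContours(mask.astype(np.uint8),cv2.RETR_EXTERNAL,cv2.CHAIN_APPROX_NONE)[0],key=cv2.contourArea)
    P=onplane(n,cs.reshape(-1,2),z)[:,:2]; return cv2.minAreaRect((P*1000).astype(np.float32))
def yawof(): 
    from scipy.spatial.transform import Rotation as Ro
    return Ro.from_quat(status.get_state()["tool_rot"]).as_matrix()
E
python3 - <<'E'
from h import *
z=np.load("top0.npz");im,d=z["im"],z["d"];P=world("top",d)
cv2.imwrite("pics/bin0.png",cv2.resize(im[195:310,130:280,::-1],None,fx=5,fy=5,interpolation=cv2.INTER_CUBIC))
hsv=cv2.cvtColor(im,cv2.COLOR_RGB2HSV)
box=np.zeros((480,640),bool);box[195:310,135:280]=1
# necks
m=(P[...,2]>.035)&(P[...,2]<.06)&box
n,l,s,c=cv2.connectedComponentsWithStats(m.astype(np.uint8))
for i in range(1,n):
    if s[i,4]>20:
        print("neck",c[i].round(1),s[i,4],np.median(P[l==i],axis=0).round(4),onplane("top",c[i],.044).round(4))
# bin rim
m=(P[...,2]>.02)&box; print("bin",rect("top",m,.028))
print("binfloor z",np.nanmedian(P[250:256,186:192,2]))
m=(hsv[...,0]>100)&(hsv[...,0]<125)&(hsv[...,1]>80); 
a=np.zeros_like(m);a[192:278,302:404]=1
print("blue floor",rect("top",cv2.morphologyEx((m&a).astype(np.uint8),cv2.MORPH_OPEN,np.ones((5,5))),.005))
a=(np.abs(P[...,2]-.055)<.006)&(np.abs(P[...,0]-.55)<.25)&(np.abs(P[...,1]+.06)<.15)
print("rim",rect("top",a,.055),a.sum())
for uv in [(352,160),(305,145),(415,145),(360,185),(412,242),(438,240),(445,239),(513,250),(512,280),(350,188)]:
    print(uv,P[uv[1],uv[0]].round(4))
E
```

```text
neck [234.6 230.3] 92 [0.5388 0.1964 0.0429] [[0.5384 0.1964 0.044 ]]
neck [203.6 232. ] 94 [0.5339 0.2594 0.0422] [[0.5338 0.2592 0.044 ]]
neck [168.9 239.7] 97 [0.5164 0.3293 0.0426] [[0.5165 0.3288 0.044 ]]
neck [203.9 264.9] 94 [0.4668 0.2552 0.0431] [[0.4668 0.255  0.044 ]]
neck [171.5 269.5] 94 [0.4568 0.32   0.0433] [[0.4563 0.3198 0.044 ]]
bin ((496.47216796875, 256.2602844238281), (160.50169372558594, 231.2619171142578), 9.041533470153809)
binfloor z 0.00422415843768774
blue floor ((540.4672241210938, -40.15779113769531), (195.8499298095703, 162.21652221679688), 88.27005004882812)
rim ((540.6441650390625, -44.71571350097656), (217.4117431640625, 185.6862030029297), 88.21258544921875) 1134
(352, 160) [ 0.6534 -0.0343  0.1676]
(305, 145) [0.6659 0.0518 0.2136]
(415, 145) [ 0.6653 -0.1426  0.2268]
(360, 185) [ 0.632  -0.0552  0.0652]
(412, 242) [ 0.5159 -0.1572  0.0784]
(438, 240) [ 0.5125 -0.1988  0.1293]
(445, 239) [ 0.5141 -0.2113  0.1326]
(513, 250) [ 0.5102 -0.3681  0.0355]
(512, 280) [ 0.4477 -0.3594  0.0511]
(350, 188) [ 0.628  -0.0356  0.0549]
```

View pics/bin0.png

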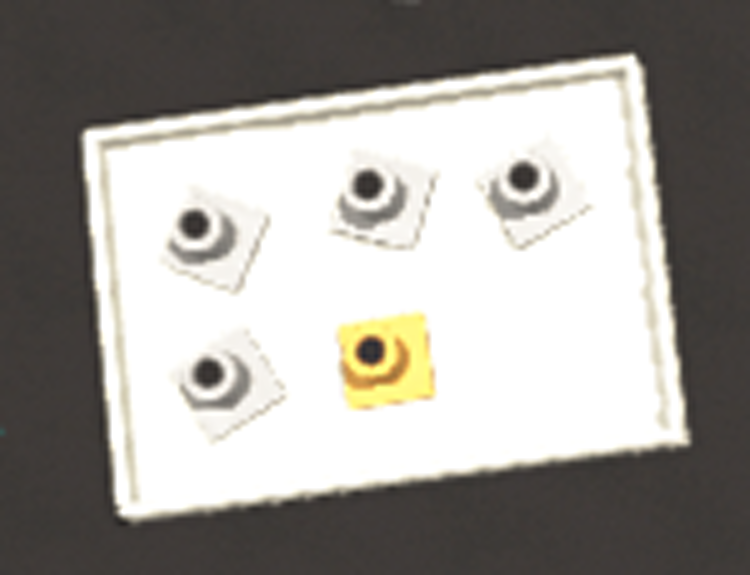

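The crop shows four grey steel bushes and one yellow brass at crop (385,360), which stays in the bin. Neck positions agree with the known height (43 mm measured, 44 expected), and the bin measures 160x231. I'll align the tool with the world axes (tool x = -X, y = +Y, z = -Z) and approach the bush at (.5165,.329).

{"api": "step_arm", "payload": {
  "plan": [
    [0, 0, -0.1145, 0, 0, 0, 0.046],
    [0, 0, -0.1145, 0, 0, 0, 0.046],
    [0, 0, 0, -0.036, -0.033, 0, 0.046],
    [0, 0, 0, -0.036, -0.033, 0, 0.046],
    [0, 0, 0, -0.036, -0.033, 0, 0.046]
  ],
  "force": 30
}}

```text
time_s: 0.6
eef_pos: [0.262, 0.557, 0.2221]
tool_rot: [-0.001, 1.0, -0.0, -0.0]
force: [1.3, 1.4, -0.4]
grip_width: 0.582
grip_force: 0.0
```

{"api": "step_arm", "payload": {
  "plan": [
    [0, 0, 0, -0.036, -0.033, 0.01, 0.046],
    [0, 0, 0, -0.036, -0.033, 0.01, 0.046],
    [0, 0, 0, -0.036, -0.033, 0.01, 0.046],
    [0, 0, 0, -0.036, -0.033, 0.01, 0.046],
    [0, 0, 0, -0.036, -0.033, 0.01, 0.046]
  ]
}}

```text
time_s: 1.1
eef_pos: [0.4422, 0.3917, 0.1721]
tool_rot: [-0.0, 1.0, -0.0, -0.0]
force: [0.6, 1.5, 0.5]
grip_width: 0.524
grip_force: 0.0
```

Run:
```python
from h import *
s=status.get_state();print(s["eef_pos"].round(4),yawof().round(4).tolist(),s["time_s"],s["force"])
```

```text
[0.4422 0.3917 0.1721] [[-1.0, -0.0003, -0.0003], [-0.0003, 1.0, -0.0003], [0.0003, -0.0003, -1.0]] 1.1 [0.64070636 1.48280819 0.47419642]
```

{"api": "step_arm", "payload": {
  "plan": [
    [0, 0, 0, -0.038, -0.031, 0, 0.046],
    [0, 0, 0, -0.038, -0.031, 0, 0.046],
    [0, 0, 0, 0, 0, 0.05, 0.046],
    [0, 0, 0, 0, 0, 0.05, 0.046],
    [0, 0, 0, 0, 0, 0, 0.046]
  ]
}}

```text
time_s: 1.6
eef_pos: [0.5128, 0.328, 0.0662]
tool_rot: [0.0, 1.0, -0.004, -0.005]
force: [-1.1, 0.0, -0.6]
grip_width: 0.524
grip_force: 0.0
```

Run:
```python
from h import *
s=status.get_state();print(s["eef_pos"].round(4),s["grip_width"])
im,d=snap("scene"); p=proj("scene",s["eef_pos"])[0].round().astype(int);print(p)
cv2.imwrite("pics/g1.png",cv2.resize(im[p[1]-80:p[1]+50,p[0]-80:p[0]+80,::-1],None,fx=4,fy=4,interpolation=cv2.INTER_CUBIC))
```

```text
[0.5128 0.328  0.0662] 0.523988803798342
[468 272]
```

View pics/g1.png

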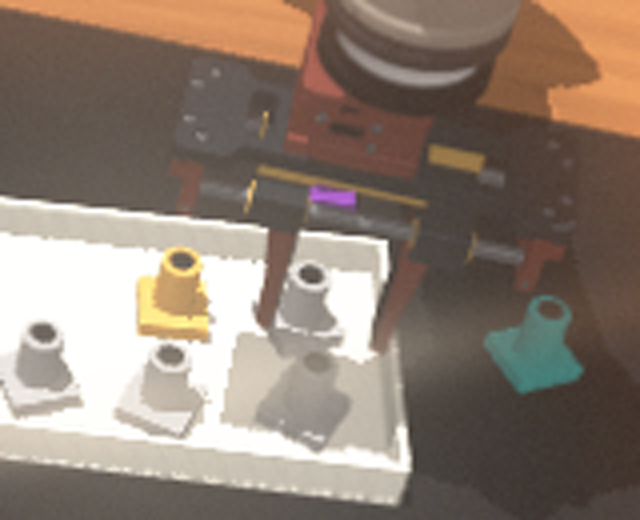

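The crop shows the fingers straddling the rear-right steel bush (shaded, crop (310,395)) with clear gaps. I'll check that the pose has settled.

Run:
```python
from h import *
s=status.get_state();print(s["time_s"],s["eef_pos"].round(4),s["dq"].round(3),s["force"],yawof().round(4).tolist())
```

```text
1.65 [0.5147 0.3298 0.0698] [-0.011 -0.071  0.012 -0.066  0.006  0.022 -0.003] [-0.00818987  0.87938426  0.19629886] [[-1.0, -0.0003, -0.0061], [-0.0003, 1.0, -0.0046], [0.0062, -0.0046, -1.0]]
```

{"api": "step_arm", "payload": {
  "plan": [
    [0, 0, 0, 0.001, 0, 0.022, 0.046],
    [0, 0, 0, 0, 0, 0.018, 0.046],
    [0, 0, 0, 0, 0, 0.01, 0.046],
    [0, 0, 0, 0, 0, 0.003, 0.046],
    [0, 0, 0, 0, 0, 0, 0.046]
  ]
}}

```text
time_s: 2.15
eef_pos: [0.5167, 0.3322, 0.0209]
tool_rot: [-0.0, 1.0, 0.001, 0.001]
force: [-0.4, 0.6, 0.7]
grip_width: 0.527
grip_force: 0.0
```

{"api": "step_arm", "payload": {
  "plan": [
    [0, 0, 0, 0, 0, 0, 0],
    [0, 0, 0, 0, 0, 0, 0],
    [0, 0, 0, 0, 0, 0, 0],
    [0, 0, 0, 0, 0, 0, 0]
  ]
}}

```text
time_s: 2.55
eef_pos: [0.5164, 0.3314, 0.0202]
tool_rot: [0.0, 1.0, 0.0, 0.0]
force: [-0.1, -0.7, 3.2]
grip_width: 0.24
grip_force: 30.0
```

{"api": "step_arm", "payload": {
  "plan": [
    [0, 0, 0, 0, 0, -0.02, 0],
    [0, 0, 0, 0, 0, -0.04, 0],
    [0, 0, 0, 0, 0, -0.04, 0],
    [0, 0, 0, -0.006, -0.03, -0.02, 0],
    [0, 0, 0, -0.0075, -0.04, 0, 0]
  ]
}}

```text
time_s: 3.05
eef_pos: [0.531, 0.2645, 0.1431]
tool_rot: [-0.002, 1.0, 0.002, 0.003]
force: [1.6, -0.1, -2.0]
grip_width: 0.24
grip_force: 30.0
```

{"api": "step_arm", "payload": {
  "plan": [
    [0, 0, 0, -0.0075, -0.04, 0, 0],
    [0, 0, 0, -0.0075, -0.04, 0, 0],
    [0, 0, 0, -0.0075, -0.04, 0, 0],
    [0, 0, 0, -0.0075, -0.04, 0, 0],
    [0, 0, 0, -0.0075, -0.04, 0, 0]
  ]
}}

```text
time_s: 3.55
eef_pos: [0.5669, 0.0598, 0.1395]
tool_rot: [-0.0, 1.0, -0.0, -0.0]
force: [0.5, -0.2, -1.7]
grip_width: 0.242
grip_force: 30.0
```

{"api": "step_arm", "payload": {
  "plan": [
    [0, 0, 0, -0.0075, -0.03, 0, 0],
    [0, 0, 0, -0.0075, -0.015, 0, 0],
    [0, 0, 0, 0, 0, 0.02, 0],
    [0, 0, 0, 0, 0, 0, 0]
  ]
}}

```text
time_s: 3.95
eef_pos: [0.5803, 0.0157, 0.1175]
tool_rot: [0.001, 1.0, -0.0, -0.002]
force: [-0.9, 0.0, -1.9]
grip_width: 0.249
grip_force: 30.0
```

```bash
cat > necks.py <<'E'
from h import *
import sys
im,d=snap("top");P=world("top",d);hsv=cv2.cvtColor(im,cv2.COLOR_RGB2HSV)
if len(sys.argv)>1: cv2.imwrite(sys.argv[1],im[:,:,::-1])
m=(P[...,2]>.035)&(P[...,2]<.05)&(P[...,0]>.35)&(P[...,0]<.72)&(P[...,1]>-.14)&(P[...,1]<.45)
n,l,s,c=cv2.connectedComponentsWithStats(m.astype(np.uint8))
for i in range(1,n):
    if s[i,4]>30: print("neck",c[i].round(),s[i,4],onplane("top",c[i],.044)[0,:2].round(4),"sat",np.median(hsv[l==i][:,1]))
s=status.get_state();print(s["time_s"],s["eef_pos"].round(4),"grip",round(s["grip_width"],3),s["grip_force"],s["force"].round(1))
E
python3 necks.py
```

```text
neck [244. 175.] 82 [0.6545 0.1828] sat 187.0
neck [388. 193.] 45 [ 0.6213 -0.1141] sat 12.0
neck [235. 230.] 92 [0.5383 0.1964] sat 17.0
neck [204. 232.] 94 [0.5339 0.2592] sat 17.0
neck [204. 265.] 95 [0.4668 0.255 ] sat 122.0
neck [172. 270.] 97 [0.4562 0.3195] sat 17.0
neck [113. 277.] 90 [0.4387 0.4382] sat 179.5
4.0 [0.5808 0.0165 0.1185] grip 0.245 29.999448359012604 [-0.   0.5 -1.4]
```

{"api": "step_arm", "payload": {
  "plan": [
    [0, 0, 0, 0.004, 0, 0.04, 0],
    [0, 0, 0, 0, 0, 0.035, 0],
    [0, 0, 0, 0, 0, 0.014, 0],
    [0, 0, 0, 0, 0, 0.006, 0],
    [0, 0, 0, 0, 0, 0.003, 0]
  ]
}}

```text
time_s: 4.5
eef_pos: [0.5789, 0.0169, 0.0222]
tool_rot: [-0.0, 1.0, 0.0, 0.0]
force: [0.2, -0.3, -1.8]
grip_width: 0.246
grip_force: 30.0
```

{"api": "step_arm", "payload": {
  "plan": [
    [0, 0, 0, 0, 0, 0, 0],
    [0, 0, 0, 0, 0, 0, 0.046],
    [0, 0, 0, 0, 0, 0, 0.046],
    [0, 0, 0, 0, 0, 0, 0.046]
  ]
}}

```text
time_s: 4.9
eef_pos: [0.5789, 0.0165, 0.0226]
tool_rot: [-0.0, 1.0, 0.0, 0.001]
force: [-0.2, 0.0, -0.7]
grip_width: 0.479
grip_force: 0.0
```

{"api": "step_arm", "payload": {
  "plan": [
    [0, 0, 0, 0, 0, -0.04, 0.046],
    [0, 0, 0, 0, 0, -0.04, 0.046],
    [0, 0, 0, 0, 0.02, -0.02, 0.046],
    [0, 0, 0, 0.009, 0.04, 0, 0.046],
    [0, 0, 0, 0.01, 0.04, 0, 0.046]
  ]
}}

```text
time_s: 5.4
eef_pos: [0.5601, 0.117, 0.1233]
tool_rot: [0.001, 1.0, 0.0, 0.002]
force: [0.7, 1.2, 0.2]
grip_width: 0.523
grip_force: 0.0
```

{"api": "step_arm", "payload": {
  "plan": [
    [0, 0, 0, 0.01, 0.04, 0, 0.046],
    [0, 0, 0, 0.01, 0.03, 0, 0.046],
    [0, 0, 0, 0, 0.0115, 0.02, 0.046],
    [0, 0, 0, 0, 0, 0.03, 0.046],
    [0, 0, 0, 0, 0, 0, 0.046]
  ]
}}

```text
time_s: 5.9
eef_pos: [0.5366, 0.1977, 0.069]
tool_rot: [-0.001, 1.0, -0.001, -0.003]
force: [-0.5, -1.4, -0.1]
grip_width: 0.523
grip_force: 0.0
```

{"api": "step_arm", "payload": {
  "plan": [
    [0, 0, 0, 0, 0, 0.025, 0.046],
    [0, 0, 0, 0, 0, 0.018, 0.046],
    [0, 0, 0, 0, 0, 0.008, 0.046],
    [0, 0, 0, 0, 0, 0, 0.046]
  ]
}}

```text
time_s: 6.3
eef_pos: [0.5391, 0.1974, 0.0207]
tool_rot: [0.0, 1.0, -0.0, -0.0]
force: [0.2, 0.0, -0.2]
grip_width: 0.526
grip_force: 0.0
```

{"api": "step_arm", "payload": {
  "plan": [
    [0, 0, 0, 0, 0, 0.001, 0],
    [0, 0, 0, 0, 0, 0, 0],
    [0, 0, 0, 0, 0, 0, 0],
    [0, 0, 0, 0, 0, 0, 0]
  ]
}}

```text
time_s: 6.7
eef_pos: [0.5397, 0.198, 0.0204]
tool_rot: [0.0, 1.0, 0.0, 0.001]
force: [0.8, -0.1, 4.6]
grip_width: 0.245
grip_force: 30.0
```

{"api": "step_arm", "payload": {
  "plan": [
    [0, 0, 0, 0, 0, -0.02, 0],
    [0, 0, 0, 0, 0, -0.04, 0],
    [0, 0, 0, 0, 0, -0.04, 0],
    [0, 0, 0, -0.01, -0.035, -0.01, 0],
    [0, 0, 0, -0.01, -0.04, 0, 0]
  ]
}}

```text
time_s: 7.2
eef_pos: [0.5606, 0.1248, 0.1322]
tool_rot: [-0.002, 1.0, 0.001, 0.002]
force: [0.4, 0.1, -2.8]
grip_width: 0.241
grip_force: 30.0
```

{"api": "step_arm", "payload": {
  "plan": [
    [0, 0, 0, -0.01, -0.04, 0, 0],
    [0, 0, 0, -0.01, -0.04, 0, 0],
    [0, 0, 0, 0, -0.04, 0, 0],
    [0, 0, 0, 0, -0.03, 0, 0],
    [0, 0, 0, 0, -0.018, 0.01, 0]
  ]
}}

```text
time_s: 7.7
eef_pos: [0.5795, -0.0487, 0.1206]
tool_rot: [0.002, 1.0, -0.001, 0.001]
force: [0.2, 0.1, -2.5]
grip_width: 0.245
grip_force: 30.0
```

{"api": "step_arm", "payload": {
  "plan": [
    [0, 0, 0, 0, 0, 0.02, 0],
    [0, 0, 0, 0, 0, 0.035, 0],
    [0, 0, 0, 0, 0, 0.025, 0],
    [0, 0, 0, 0, 0, 0.012, 0],
    [0, 0, 0, 0, 0, 0.003, 0]
  ]
}}

```text
time_s: 8.2
eef_pos: [0.5781, -0.0449, 0.0234]
tool_rot: [-0.0, 1.0, -0.0, -0.001]
force: [0.8, 0.4, -2.5]
grip_width: 0.241
grip_force: 30.0
```

```bash
python3 necks.py
```

```text
neck [244. 175.] 83 [0.6545 0.1821] sat 190.0
neck [204. 232.] 94 [0.5338 0.2591] sat 17.5
neck [204. 265.] 97 [0.4665 0.2548] sat 127.0
neck [172. 270.] 94 [0.4561 0.3197] sat 17.0
neck [112. 277.] 85 [0.4383 0.4384] sat 179.0
8.25 [ 0.5788 -0.0449  0.024 ] grip 0.244 29.999518990516663 [-0.3 -0.2 -2.1]
```

{"api": "step_arm", "payload": {
  "plan": [
    [0, 0, 0, 0, 0, 0.002, 0],
    [0, 0, 0, 0, 0, 0, 0.046],
    [0, 0, 0, 0, 0, 0, 0.046],
    [0, 0, 0, 0, 0, 0, 0.046]
  ]
}}

```text
time_s: 8.65
eef_pos: [0.58, -0.045, 0.0236]
tool_rot: [-0.0, 1.0, 0.0, 0.001]
force: [-0.6, -0.7, 0.5]
grip_width: 0.476
grip_force: 0.0
```

{"api": "step_arm", "payload": {
  "plan": [
    [0, 0, 0, 0, 0, -0.04, 0.046],
    [0, 0, 0, 0, 0, -0.04, 0.046],
    [0, 0, 0, 0, 0.025, -0.02, 0.046],
    [0, 0, 0, 0, 0.04, 0, 0.046],
    [0, 0, 0, 0.01, 0.04, 0, 0.046]
  ]
}}

```text
time_s: 9.15
eef_pos: [0.571, 0.0609, 0.1245]
tool_rot: [0.001, 1.0, 0.0, 0.002]
force: [-0.7, -0.3, 0.6]
grip_width: 0.522
grip_force: 0.0
```

{"api": "step_arm", "payload": {
  "plan": [
    [0, 0, 0, 0.01, 0.04, 0, 0.046],
    [0, 0, 0, 0.01, 0.04, 0, 0.046],
    [0, 0, 0, 0.01, 0.04, 0, 0.046],
    [0, 0, 0, 0.004, 0.04, 0, 0.046],
    [0, 0, 0, 0, 0.025, 0, 0.046]
  ]
}}

```text
time_s: 9.65
eef_pos: [0.534, 0.249, 0.1233]
tool_rot: [-0.002, 1.0, 0.001, 0.0]
force: [0.5, 1.2, 0.4]
grip_width: 0.524
grip_force: 0.0
```

{"api": "step_arm", "payload": {
  "plan": [
    [0, 0, 0, 0, 0.0155, 0.02, 0.046],
    [0, 0, 0, 0, 0, 0.03, 0.046],
    [0, 0, 0, 0, 0, 0, 0.046],
    [0, 0, 0, 0, 0, 0, 0.046]
  ]
}}

```text
time_s: 10.05
eef_pos: [0.5352, 0.2599, 0.073]
tool_rot: [0.0, 1.0, -0.0, -0.0]
force: [0.4, -0.4, 0.6]
grip_width: 0.527
grip_force: 0.0
```

{"api": "step_arm", "payload": {
  "plan": [
    [0, 0, 0, 0, 0, 0.025, 0.046],
    [0, 0, 0, 0, 0, 0.018, 0.046],
    [0, 0, 0, 0, 0, 0.008, 0.046],
    [0, 0, 0, 0, 0, 0.001, 0.046]
  ]
}}

```text
time_s: 10.45
eef_pos: [0.5355, 0.2601, 0.0211]
tool_rot: [0.0, 1.0, -0.0, 0.0]
force: [-0.5, -0.0, 0.2]
grip_width: 0.524
grip_force: 0.0
```

{"api": "step_arm", "payload": {
  "plan": [
    [0, 0, 0, 0, 0, 0, 0],
    [0, 0, 0, 0, 0, 0, 0],
    [0, 0, 0, 0, 0, 0, 0],
    [0, 0, 0, 0, 0, 0, 0]
  ]
}}

```text
time_s: 10.85
eef_pos: [0.5357, 0.2607, 0.0215]
tool_rot: [-0.0, 1.0, 0.0, 0.001]
force: [-0.9, -0.3, 4.3]
grip_width: 0.246
grip_force: 30.0
```

{"api": "step_arm", "payload": {
  "plan": [
    [0, 0, 0, 0, 0, -0.02, 0],
    [0, 0, 0, 0, 0, -0.04, 0],
    [0, 0, 0, 0, 0, -0.04, 0],
    [0, 0, 0, 0, -0.035, -0.01, 0],
    [0, 0, 0, 0.005, -0.04, 0, 0]
  ]
}}

```text
time_s: 11.35
eef_pos: [0.5319, 0.187, 0.1332]
tool_rot: [-0.002, 1.0, 0.001, 0.002]
force: [-0.2, -0.2, -2.0]
grip_width: 0.241
grip_force: 30.0
```

{"api": "step_arm", "payload": {
  "plan": [
    [0, 0, 0, 0.005, -0.04, 0, 0],
    [0, 0, 0, 0.005, -0.04, 0, 0],
    [0, 0, 0, 0.005, -0.04, 0, 0],
    [0, 0, 0, 0.005, -0.03, 0, 0],
    [0, 0, 0, 0, -0.019, 0.01, 0]
  ]
}}

```text
time_s: 11.85
eef_pos: [0.5098, 0.0135, 0.1215]
tool_rot: [0.001, 1.0, -0.0, 0.001]
force: [0.8, 0.6, -3.3]
grip_width: 0.243
grip_force: 30.0
```

{"api": "step_arm", "payload": {
  "plan": [
    [0, 0, 0, 0, 0, 0.02, 0],
    [0, 0, 0, 0, 0, 0.035, 0],
    [0, 0, 0, 0, 0, 0.025, 0],
    [0, 0, 0, 0, 0, 0.012, 0],
    [0, 0, 0, 0, 0, 0.003, 0]
  ]
}}

```text
time_s: 12.35
eef_pos: [0.5093, 0.0164, 0.0246]
tool_rot: [-0.0, 1.0, -0.0, -0.001]
force: [-0.2, 0.2, -2.0]
grip_width: 0.243
grip_force: 30.0
```

```bash
python3 necks.py
```

```text
neck [244. 175.] 78 [0.6545 0.1827] sat 189.0
neck [379. 192.] 97 [ 0.6226 -0.0956] sat 13.0
neck [204. 265.] 98 [0.4665 0.2547] sat 127.0
neck [172. 270.] 93 [0.4561 0.3196] sat 18.0
neck [112. 277.] 88 [0.4384 0.4385] sat 180.0
12.4 [0.5099 0.0164 0.0251] grip 0.246 29.9996879696846 [ 0.6 -0.1 -2.6]
```

{"api": "step_arm", "payload": {
  "plan": [
    [0, 0, 0, 0, 0, 0.002, 0],
    [0, 0, 0, 0, 0, 0, 0.046],
    [0, 0, 0, 0, 0, 0, 0.046],
    [0, 0, 0, 0, 0, 0, 0.046]
  ]
}}

```text
time_s: 12.8
eef_pos: [0.5109, 0.0166, 0.0244]
tool_rot: [-0.0, 1.0, 0.0, 0.001]
force: [0.3, 0.2, 0.1]
grip_width: 0.475
grip_force: 0.0
```

{"api": "step_arm", "payload": {
  "plan": [
    [0, 0, 0, 0, 0, -0.04, 0.046],
    [0, 0, 0, 0, 0, -0.04, 0.046],
    [0, 0, 0, 0, 0.025, -0.02, 0.046],
    [0, 0, 0, 0.008, 0.04, 0, 0.046],
    [0, 0, 0, 0.01, 0.04, 0, 0.046]
  ]
}}

```text
time_s: 13.3
eef_pos: [0.4932, 0.1224, 0.1253]
tool_rot: [0.001, 1.0, 0.001, 0.002]
force: [0.6, -0.0, -0.0]
grip_width: 0.526
grip_force: 0.0
```

{"api": "step_arm", "payload": {
  "plan": [
    [0, 0, 0, 0.01, 0.04, 0, 0.046],
    [0, 0, 0, 0.01, 0.04, 0, 0.046],
    [0, 0, 0, 0.01, 0.04, 0, 0.046],
    [0, 0, 0, 0.005, 0.04, 0, 0.046],
    [0, 0, 0, 0, 0.025, 0, 0.046]
  ]
}}

```text
time_s: 13.8
eef_pos: [0.4558, 0.3103, 0.1242]
tool_rot: [-0.002, 1.0, 0.001, 0.0]
force: [0.9, 0.4, 0.2]
grip_width: 0.523
grip_force: 0.0
```

{"api": "step_arm", "payload": {
  "plan": [
    [0, 0, 0, 0, 0.015, 0.02, 0.046],
    [0, 0, 0, 0, 0, 0.03, 0.046],
    [0, 0, 0, 0, 0, 0, 0.046],
    [0, 0, 0, 0, 0, 0, 0.046]
  ]
}}

```text
time_s: 14.2
eef_pos: [0.4571, 0.3209, 0.0739]
tool_rot: [0.0, 1.0, -0.0, -0.0]
force: [0.6, 0.2, 0.8]
grip_width: 0.522
grip_force: 0.0
```

{"api": "step_arm", "payload": {
  "plan": [
    [0, 0, 0, 0, 0, 0.025, 0.046],
    [0, 0, 0, 0, 0, 0.018, 0.046],
    [0, 0, 0, 0, 0, 0.009, 0.046],
    [0, 0, 0, 0, 0, 0.001, 0.046]
  ]
}}

```text
time_s: 14.6
eef_pos: [0.4574, 0.3211, 0.0209]
tool_rot: [0.0, 1.0, -0.0, -0.0]
force: [0.0, -0.1, 1.1]
grip_width: 0.523
grip_force: 0.0
```

{"api": "step_arm", "payload": {
  "plan": [
    [0, 0, 0, 0, 0, 0, 0],
    [0, 0, 0, 0, 0, 0, 0],
    [0, 0, 0, 0, 0, 0, 0],
    [0, 0, 0, 0, 0, 0, 0]
  ]
}}

```text
time_s: 15.0
eef_pos: [0.4576, 0.3217, 0.0214]
tool_rot: [-0.0, 1.0, 0.0, 0.0]
force: [-1.1, -0.6, 5.0]
grip_width: 0.242
grip_force: 30.0
```

{"api": "step_arm", "payload": {
  "plan": [
    [0, 0, 0, 0, 0, -0.02, 0],
    [0, 0, 0, 0, 0, -0.04, 0],
    [0, 0, 0, 0, 0, -0.04, 0],
    [0, 0, 0, -0.005, -0.035, -0.01, 0],
    [0, 0, 0, -0.007, -0.04, 0, 0]
  ]
}}

```text
time_s: 15.5
eef_pos: [0.4701, 0.2482, 0.1331]
tool_rot: [-0.002, 1.0, 0.002, 0.002]
force: [0.1, -0.3, -1.4]
grip_width: 0.242
grip_force: 30.0
```

{"api": "step_arm", "payload": {
  "plan": [
    [0, 0, 0, -0.008, -0.045, 0, 0],
    [0, 0, 0, -0.008, -0.045, 0, 0],
    [0, 0, 0, -0.008, -0.045, 0, 0],
    [0, 0, 0, -0.008, -0.045, 0, 0],
    [0, 0, 0, -0.008, -0.045, 0, 0]
  ]
}}

```text
time_s: 16.0
eef_pos: [0.5091, 0.0197, 0.1308]
tool_rot: [-0.0, 1.0, 0.0, 0.0]
force: [1.6, 0.2, -1.6]
grip_width: 0.239
grip_force: 30.0
```

{"api": "step_arm", "payload": {
  "plan": [
    [0, 0, 0, 0, -0.04, 0, 0],
    [0, 0, 0, 0, -0.026, 0, 0],
    [0, 0, 0, 0, 0, 0.02, 0],
    [0, 0, 0, 0, 0, 0.025, 0],
    [0, 0, 0, 0, 0, 0, 0]
  ]
}}

```text
time_s: 16.5
eef_pos: [0.5068, -0.0446, 0.0834]
tool_rot: [0.0, 1.0, -0.0, -0.003]
force: [-1.5, -0.2, -1.4]
grip_width: 0.239
grip_force: 30.0
```

{"api": "step_arm", "payload": {
  "plan": [
    [0, 0, 0, 0, 0, 0.025, 0],
    [0, 0, 0, 0, 0, 0.022, 0],
    [0, 0, 0, 0, 0, 0.012, 0],
    [0, 0, 0, 0, 0, 0.003, 0],
    [0, 0, 0, 0, 0, 0, 0]
  ]
}}

```text
time_s: 17.0
eef_pos: [0.5095, -0.0444, 0.024]
tool_rot: [-0.0, 1.0, 0.0, 0.0]
force: [0.4, -0.6, -1.8]
grip_width: 0.241
grip_force: 30.0
```

{"api": "step_arm", "payload": {
  "plan": [
    [0, 0, 0, 0, 0, 0.002, 0],
    [0, 0, 0, 0, 0, 0, 0.046],
    [0, 0, 0, 0, 0, 0, 0.046],
    [0, 0, 0, 0, 0, 0, 0.046]
  ]
}}

```text
time_s: 17.4
eef_pos: [0.5096, -0.0445, 0.0221]
tool_rot: [-0.0, 1.0, 0.0, 0.0]
force: [0.2, -0.6, -0.4]
grip_width: 0.479
grip_force: 0.0
```

{"api": "step_arm", "payload": {
  "plan": [
    [0, 0, 0, 0, 0, -0.04, 0.046],
    [0, 0, 0, 0, 0, -0.045, 0.046],
    [0, 0, 0, 0, 0.04, -0.03, 0.046],
    [0, 0, 0, 0, 0.04, -0.03, 0.02],
    [0, 0, 0, 0, 0.045, -0.02, 0]
  ]
}}

```text
time_s: 17.9
eef_pos: [0.51, 0.0811, 0.1894]
tool_rot: [0.001, 1.0, 0.0, 0.002]
force: [0.9, 0.4, -0.1]
grip_width: 0.379
grip_force: 0.0
```

{"api": "step_arm", "payload": {
  "plan": [
    [0, 0, 0, 0, 0.045, -0.02, 0],
    [0, 0, 0, 0, 0.045, -0.02, 0],
    [0, 0, 0, 0, 0.045, -0.02, 0],
    [0, 0, 0, 0, 0.045, 0, 0],
    [0, 0, 0, 0, 0, 0, 0]
  ]
}}

```text
time_s: 18.4
eef_pos: [0.5076, 0.2684, 0.2473]
tool_rot: [-0.005, 1.0, 0.002, 0.0]
force: [-0.4, 0.1, -0.0]
grip_width: 0.003
grip_force: 0.0
```

```bash
python3 necks.py pics/top1.png
cat > geo.py <<'E'
from h import *
for n in("scene","top"):
    im,d=snap(n);np.savez(n+"1.npz",im=im,d=d);P=world(n,d);hsv=cv2.cvtColor(im,cv2.COLOR_RGB2HSV)
    m=(hsv[...,0]>98)&(hsv[...,0]<125)&(hsv[...,1]>90)&(abs(P[...,0]-.65)<.06)&(abs(P[...,1]+.04)<.13)&(P[...,2]>.08)
    m=cv2.erode(m.astype(np.uint8),np.ones((3,3)))>0
    Q=P[m]; c=Q.mean(0);v=np.linalg.svd(Q-c)[2]; print(n,len(Q),"c",c.round(4),"normal",v[2].round(3),"min",Q.min(0).round(3),"max",Q.max(0).round(3))
    r=im[...,0].astype(int)-im[...,1]
    m=(r>100)&(abs(P[...,0]-.51)<.06)&(abs(P[...,1]+.21)<.05)&(P[...,2]>.06)
    if m.sum()>5: Q=P[m];print("  red",len(Q),Q.mean(0).round(4),Q.min(0).round(4),Q.max(0).round(4))
    m=(hsv[...,2]<70)&(abs(P[...,0]-.46)<.1)&(abs(P[...,1]+.365)<.06)&(P[...,2]>.03)
    if m.sum()>5:
        print("  pad",rect(n,m,.055)); Q=P[m];c=Q.mean(0);v=np.linalg.svd(Q-c)[2];print("  ",len(Q),c.round(4),"n",v[2].round(3),Q.min(0).round(3),Q.max(0).round(3))
E
python3 geo.py
```

```text
neck [244. 175.] 84 [0.6545 0.1823] sat 187.0
neck [357. 191.] 195 [ 0.6239 -0.0505] sat 12.0
neck [324. 212.] 93 [0.5794 0.0164] sat 16.0
neck [354. 213.] 94 [ 0.5787 -0.0448] sat 17.0
neck [323. 246.] 95 [0.5096 0.0165] sat 17.0
neck [353. 247.] 93 [ 0.5087 -0.0444] sat 12.0
neck [204. 265.] 94 [0.4668 0.2549] sat 123.0
18.45 [0.5081 0.2641 0.2467] grip 0.008 0.0 [ 0.1  0.4 -0.7]
scene 4337 c [ 0.6641 -0.037   0.1663] normal [-0.977  0.031  0.212] min [ 0.641 -0.146  0.082] max [0.683 0.061 0.232]
  red 152 [ 0.5211 -0.1971  0.119 ] [ 0.5063 -0.216   0.1017] [ 0.5302 -0.1813  0.1367]
  pad ((469.9805908203125, -328.3251953125), (4.083150386810303, 10.854812622070312), 83.44922637939453)
   49 [ 0.4583 -0.3473  0.054 ] n [ 0.214 -0.011  0.977] [ 0.426 -0.382  0.044] [ 0.497 -0.323  0.062]
top 4398 c [ 0.6539 -0.044   0.1667] normal [-0.975  0.029  0.222] min [ 0.633 -0.148  0.082] max [0.676 0.059 0.234]
  red 188 [ 0.513  -0.1998  0.1207] [ 0.5025 -0.218   0.102 ] [ 0.5247 -0.1837  0.1369]
  pad ((453.9610290527344, -355.1445007324219), (54.2058219909668, 65.5380859375), 82.44622039794922)
   855 [ 0.4543 -0.3558  0.0532] n [ 0.221 -0.052  0.974] [ 0.418 -0.389  0.041] [ 0.49  -0.325  0.068]
```

View pics/top1.png

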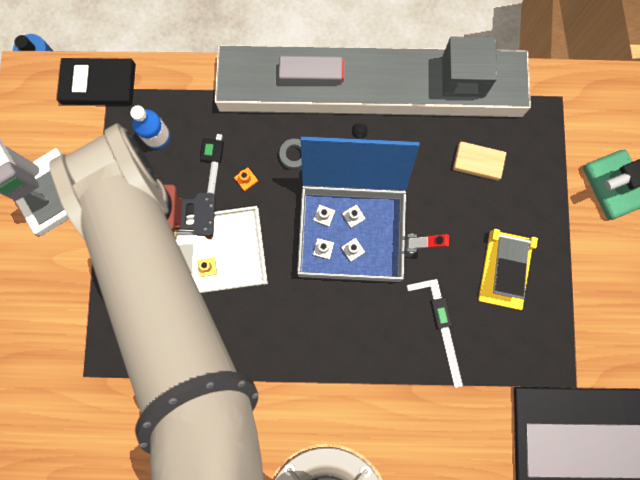

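All four steel bushes stand in the chamber (top view (324,212), (354,213), (323,246), (353,247)), and only the brass one at (206,266) is left in the bin. The lid leans back at about 1.79 rad with its edge at x≈0.68, z≈0.23. I'll go around behind it, off to the side of the knob.

{"api": "step_arm", "payload": {
  "plan": [
    [0, 0, 0, -0.03, 0, -0.01, 0],
    [0, 0, 0, -0.045, 0, -0.01, 0],
    [0, 0, 0, -0.045, -0.01, -0.005, 0],
    [0, 0, 0, -0.045, -0.015, 0, 0],
    [0, 0, 0, -0.045, -0.02, 0, 0]
  ]
}}

```text
time_s: 19.05
eef_pos: [0.7208, 0.2132, 0.2718]
tool_rot: [0.001, 1.0, -0.0, 0.0]
force: [1.1, 1.4, -0.2]
grip_width: 0.006
grip_force: 0.0
```

{"api": "step_arm", "payload": {
  "plan": [
    [0, 0, 0, -0.002, -0.04, 0, 0],
    [0, 0, 0, 0, -0.045, 0, 0],
    [0, 0, 0, 0, -0.045, 0, 0],
    [0, 0, 0, 0, -0.045, 0, 0],
    [0, 0, 0, 0, -0.024, 0, 0]
  ]
}}

```text
time_s: 19.55
eef_pos: [0.7202, 0.0074, 0.2718]
tool_rot: [0.004, 1.0, -0.002, -0.0]
force: [-0.5, 0.3, 0.2]
grip_width: 0.002
grip_force: 0.0
```

{"api": "step_arm", "payload": {
  "plan": [
    [0, 0, 0, 0, 0, 0.03, 0],
    [0, 0, 0, 0, 0, 0.03, 0],
    [0, 0, 0, 0, 0, 0.02, 0],
    [0, 0, 0, 0, 0, 0, 0]
  ]
}}

```text
time_s: 19.95
eef_pos: [0.7184, 0.0138, 0.188]
tool_rot: [0.001, 1.0, -0.001, -0.003]
force: [-0.0, 0.4, -0.1]
grip_width: 0.005
grip_force: 0.0
```

{"api": "step_arm", "payload": {
  "plan": [
    [0, 0, 0, 0.02, 0, -0.003, 0],
    [0, 0, 0, 0.025, 0, -0.004, 0],
    [0, 0, 0, 0.025, 0, 0, 0],
    [0, 0, 0, 0.025, 0, 0, 0],
    [0, 0, 0, 0.025, 0, 0, 0]
  ]
}}

```text
time_s: 20.45
eef_pos: [0.6019, 0.0152, 0.2007]
tool_rot: [0.001, 1.0, 0.0, 0.002]
force: [2.6, -0.2, -1.5]
grip_width: 0.006
grip_force: 1.2
```

Run:
```python
from h import *
im,d=snap("scene");cv2.imwrite("pics/lid1.png",cv2.resize(im[140:340,120:400,::-1],None,fx=2.6,fy=2.6))
print(status.get_state()["force"],status.get_state()["eef_pos"])
```

```text
[-3.91804437  0.40845954 -0.42448216] [0.59768372 0.01481643 0.20030438]
```

View pics/lid1.png

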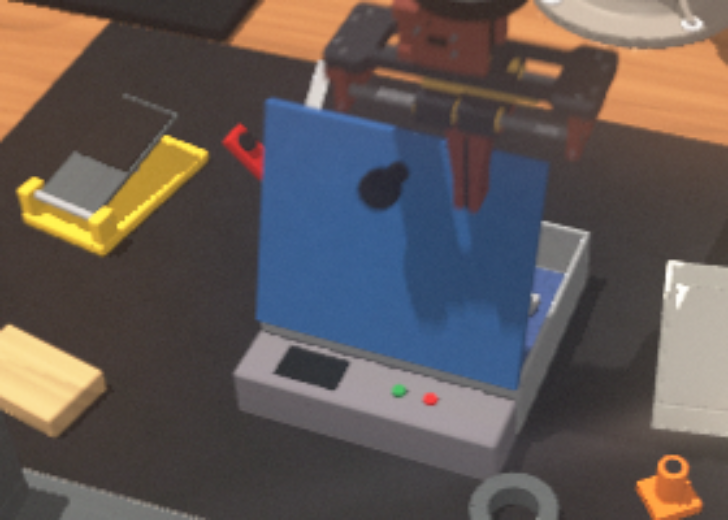

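The picture shows the finger on the lid's outer face at (470,200), to one side of the knob (380,185), with the lid tipping forward. I'll follow the arc down.

{"api": "step_arm", "payload": {
  "plan": [
    [0, 0, 0, 0.02, 0, 0.004, 0],
    [0, 0, 0, 0.02, 0, 0.012, 0],
    [0, 0, 0, 0.017, 0, 0.015, 0],
    [0, 0, 0, 0.014, 0, 0.016, 0],
    [0, 0, 0, 0.012, 0, 0.018, 0]
  ]
}}

```text
time_s: 21.0
eef_pos: [0.5191, 0.0155, 0.1351]
tool_rot: [0.001, 1.0, 0.0, 0.002]
force: [-0.2, 1.0, 1.5]
grip_width: 0.004
grip_force: 0.7
```

{"api": "step_arm", "payload": {
  "plan": [
    [0, 0, 0, 0.01, 0, 0.02, 0],
    [0, 0, 0, 0.008, 0, 0.02, 0],
    [0, 0, 0, 0.004, 0, 0.016, 0],
    [0, 0, 0, 0.002, 0, 0.01, 0],
    [0, 0, 0, 0, 0, 0.004, 0]
  ]
}}

```text
time_s: 21.5
eef_pos: [0.4944, 0.0157, 0.0637]
tool_rot: [0.0, 1.0, -0.0, -0.0]
force: [-4.2, -1.4, 21.1]
grip_width: 0.006
grip_force: 11.8
```

{"api": "step_arm", "payload": {
  "plan": [
    [0, 0, 0, 0, 0, 0, 0],
    [0, 0, 0, 0, 0, -0.03, 0],
    [0, 0, 0, 0, 0, -0.045, 0],
    [0, 0, 0, -0.005, 0, -0.045, 0],
    [0, 0, 0, -0.005, -0.02, -0.045, 0]
  ]
}}

```text
time_s: 22.0
eef_pos: [0.5046, -0.0016, 0.2314]
tool_rot: [-0.002, 1.0, 0.001, 0.001]
force: [0.4, -0.0, -0.6]
grip_width: 0.005
grip_force: 0.0
```

{"api": "step_arm", "payload": {
  "plan": [
    [0, 0, 0, -0.005, -0.04, -0.01, 0],
    [0, 0, 0, -0.005, -0.045, 0, 0],
    [0, 0, 0, 0, -0.045, 0, 0],
    [0, 0, 0, 0, -0.045, 0, 0],
    [0, 0, 0, 0, -0.045, 0, 0]
  ]
}}

```text
time_s: 22.5
eef_pos: [0.5144, -0.2257, 0.2398]
tool_rot: [0.0, 1.0, -0.0, 0.001]
force: [1.3, -0.1, -0.4]
grip_width: 0.005
grip_force: 0.0
```

{"api": "step_arm", "payload": {
  "plan": [
    [0, 0, 0, 0, -0.03, 0, 0],
    [0, 0, 0, 0, -0.011, 0, 0],
    [0, 0, 0, 0, 0, 0, 0],
    [0, 0, 0, 0, 0, 0, 0]
  ]
}}

```text
time_s: 22.9
eef_pos: [0.5147, -0.2629, 0.2387]
tool_rot: [-0.001, 1.0, 0.001, 0.0]
force: [0.8, 0.7, -0.3]
grip_width: 0.007
grip_force: 0.0
```

Run:
```python
from h import *
im,d=snap("top");P=world("top",d);c=im[180:340,280:560]
cv2.imwrite("pics/clamp1.png",cv2.resize(c[:,:,::-1],None,fx=2.8,fy=2.8))
hsv=cv2.cvtColor(im,cv2.COLOR_RGB2HSV)
m=(hsv[...,0]>98)&(hsv[...,0]<125)&(hsv[...,1]>90)&(abs(P[...,0]-.54)<.11)&(abs(P[...,1]+.04)<.12)
Q=P[m];A=np.c_[Q[:,:2],np.ones(len(Q))];f=np.linalg.lstsq(A,Q[:,2],rcond=None)[0];print("lid",len(Q),np.median(Q,0).round(4),"slopes",f.round(4))
r=im[...,0].astype(int)-im[...,1];m=(r>100)&(abs(P[...,0]-.51)<.06)&(abs(P[...,1]+.21)<.05)&(P[...,2]>.06)
print("red",m.sum(),P[m].mean(0).round(4) if m.any() else 0);s=status.get_state();print(s["eef_pos"],s["force"])
```

```text
lid 9251 [ 0.5378 -0.0402  0.0622] slopes [-0.0059 -0.0114  0.0644]
red 170 [ 0.5123 -0.1992  0.1201]
[ 0.51482948 -0.26233715  0.23867766] [ 0.56388991  0.57837025 -0.5344348 ]
```

View pics/clamp1.png

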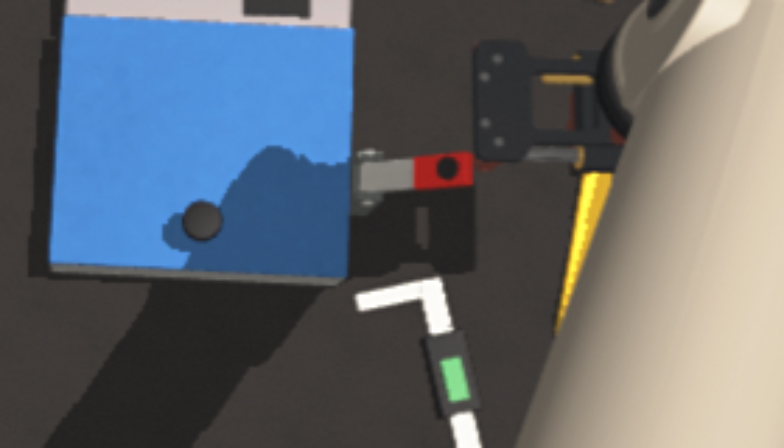

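The picture shows the lid flat (median z 62 mm, as expected) and the clamp's red half at (445,168). The gripper is outside it, so I'll lower and push toward +Y.

{"api": "step_arm", "payload": {
  "plan": [
    [0, 0, 0, 0, 0, 0.03, 0],
    [0, 0, 0, 0, 0, 0.04, 0],
    [0, 0, 0, 0, 0, 0.03, 0],
    [0, 0, 0, 0, 0, 0.013, 0],
    [0, 0, 0, 0, 0, 0, 0]
  ]
}}

```text
time_s: 23.45
eef_pos: [0.5137, -0.2626, 0.1243]
tool_rot: [-0.001, 1.0, 0.001, -0.001]
force: [-0.1, -0.1, 1.0]
grip_width: 0.003
grip_force: 0.0
```

{"api": "step_arm", "payload": {
  "plan": [
    [0, 0, 0, 0, 0.02, 0, 0],
    [0, 0, 0, 0, 0.02, 0, 0],
    [0, 0, 0, 0, 0.02, 0, 0],
    [0, 0, 0, 0, 0.02, 0, 0],
    [0, 0, 0, 0, 0.012, -0.002, 0]
  ]
}}

```text
time_s: 23.95
eef_pos: [0.5183, -0.1868, 0.137]
tool_rot: [0.007, 1.0, -0.007, 0.008]
force: [0.3, -1.3, 0.6]
grip_width: 0.004
grip_force: 1.7
```

Run:
```python
from h import *
s=status.get_state();print(s["eef_pos"],s["force"])
im,d=snap("scene");cv2.imwrite("pics/clamp2.png",cv2.resize(im[130:330,120:360,::-1],None,fx=3,fy=3))
```

```text
[ 0.51828981 -0.18682049  0.1369953 ] [ 0.33403502 -1.3488942   0.63576903]
```

View pics/clamp2.png

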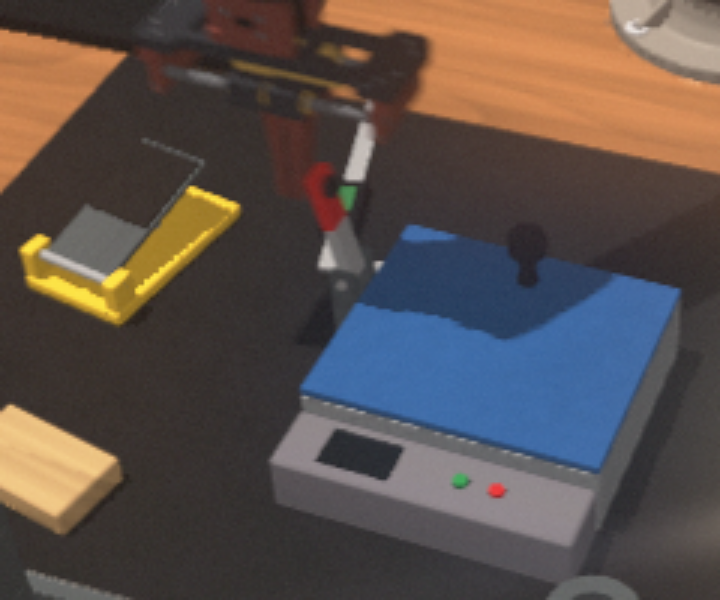

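The finger (295,180) is pushing the clamp arm (325,200), which is coming up. I'll let it settle before going on.

{"api": "step_arm", "payload": {
  "plan": [
    [0, 0, 0, 0, 0, 0, 0],
    [0, 0, 0, 0, 0, 0, 0]
  ]
}}

```text
time_s: 24.2
eef_pos: [0.5153, -0.1723, 0.1289]
tool_rot: [-0.001, 1.0, -0.0, 0.001]
force: [0.6, -1.2, 1.2]
grip_width: 0.006
grip_force: 1.1
```

{"api": "step_arm", "payload": {
  "plan": [
    [0, 0, 0, 0, 0.017, 0, 0],
    [0, 0, 0, 0, 0.012, 0.004, 0],
    [0, 0, 0, 0, 0.01, 0.007, 0],
    [0, 0, 0, 0, 0.008, 0.009, 0],
    [0, 0, 0, 0, 0.006, 0.01, 0]
  ]
}}

```text
time_s: 24.7
eef_pos: [0.5143, -0.1179, 0.0967]
tool_rot: [-0.001, 1.0, 0.0, -0.0]
force: [1.0, 1.0, 3.2]
grip_width: 0.003
grip_force: 1.5
```

{"api": "step_arm", "payload": {
  "plan": [
    [0, 0, 0, 0, 0.006, 0.009, 0],
    [0, 0, 0, 0, 0.006, 0.007, 0],
    [0, 0, 0, 0, 0.005, 0.005, 0],
    [0, 0, 0, 0, 0, 0.002, 0],
    [0, 0, 0, 0, 0, 0, 0]
  ]
}}

```text
time_s: 25.2
eef_pos: [0.5134, -0.1045, 0.0768]
tool_rot: [0.001, 1.0, -0.0, -0.001]
force: [-11.3, -3.7, 33.7]
grip_width: 0.007
grip_force: 16.9
```

{"api": "step_arm", "payload": {
  "plan": [
    [0, 0, 0, 0, 0, -0.03, 0],
    [0, 0, 0, 0, 0, -0.04, 0],
    [0, 0, 0, 0, 0, -0.04, 0],
    [0, 0, 0, 0, -0.03, -0.02, 0],
    [0, 0, 0, 0.01, -0.04, 0, 0]
  ]
}}

```text
time_s: 25.7
eef_pos: [0.507, -0.1709, 0.2073]
tool_rot: [-0.003, 1.0, 0.0, 0.003]
force: [1.2, -1.2, 0.1]
grip_width: 0.008
grip_force: 0.0
```

{"api": "step_arm", "payload": {
  "plan": [
    [0, 0, 0, 0.01, -0.045, 0, 0],
    [0, 0, 0, 0.01, -0.045, 0, 0],
    [0, 0, 0, 0.01, -0.045, 0, 0],
    [0, 0, 0, 0.01, -0.03, 0, 0],
    [0, 0, 0, 0.008, -0.016, 0, 0]
  ]
}}

```text
time_s: 26.2
eef_pos: [0.4542, -0.3561, 0.2038]
tool_rot: [0.002, 1.0, 0.0, -0.001]
force: [1.1, 0.4, -0.8]
grip_width: 0.009
grip_force: 0.0
```

{"api": "step_arm", "payload": {
  "plan": [
    [0, 0, 0, 0, 0, 0.03, 0],
    [0, 0, 0, 0, 0, 0.04, 0],
    [0, 0, 0, 0, 0, 0.03, 0],
    [0, 0, 0, 0, 0, 0.01, 0],
    [0, 0, 0, 0, 0, 0, 0]
  ]
}}

```text
time_s: 26.7
eef_pos: [0.4552, -0.3525, 0.0931]
tool_rot: [-0.0, 1.0, 0.001, -0.002]
force: [-0.3, 0.4, -0.8]
grip_width: 0.001
grip_force: 0.0
```

Run:
```python
from h import *
s=status.get_state();print(s["eef_pos"],s["force"])
im,d=snap("scene");cv2.imwrite("pics/ped1.png",cv2.resize(im[130:330,100:360,::-1],None,fx=3,fy=3))
im,d=snap("top");P=world("top",d);r=im[...,0].astype(int)-im[...,1]
m=(r>100)&(abs(P[...,0]-.52)<.04)&(abs(P[...,1]+.12)<.08)
Q=P[m];print("red",len(Q),Q.mean(0).round(4),Q.min(0).round(4),Q.max(0).round(4))
```

```text
[ 0.45520661 -0.35248203  0.09305389] [-0.34817315  0.35146907 -0.77344242]
red 252 [ 0.5164 -0.0929  0.0752] [ 0.5054 -0.1148  0.0595] [ 0.5278 -0.0715  0.0835]
```

View pics/ped1.png

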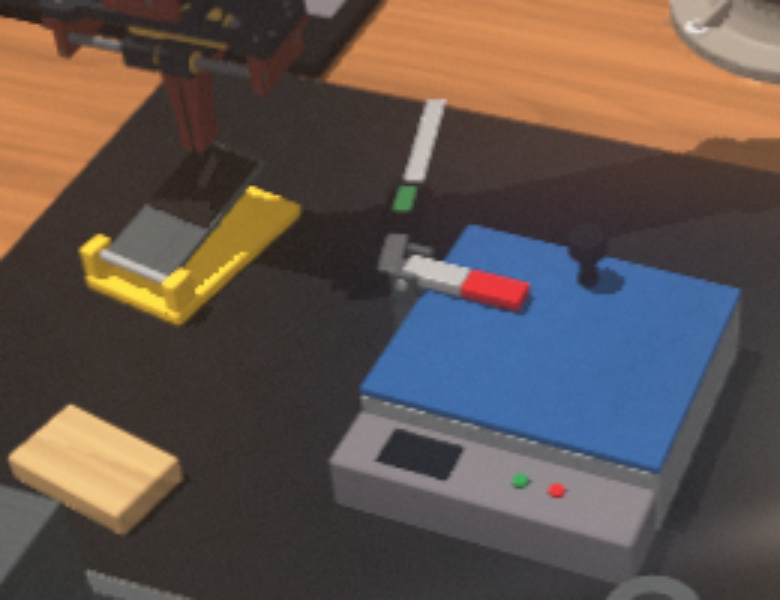

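The clamp lies flat across the shut lid (red half at (495,288), z≈77 mm), and the fingers are over the pedal pad at (205,165). I'll press it.

{"api": "step_arm", "payload": {
  "plan": [
    [0, 0, 0, 0, -0.001, 0.025, 0],
    [0, 0, 0, 0, 0, 0.012, 0],
    [0, 0, 0, 0, 0, 0.008, 0],
    [0, 0, 0, 0, 0, 0.006, 0],
    [0, 0, 0, 0, 0, 0, 0]
  ]
}}

```text
time_s: 27.3
eef_pos: [0.4555, -0.3546, 0.0439]
tool_rot: [0.0, 1.0, 0.0, -0.001]
force: [-3.4, 2.3, 7.0]
grip_width: 0.006
grip_force: 3.3
```

{"api": "step_arm", "payload": {
  "plan": [
    [0, 0, 0, 0, 0, 0.004, 0],
    [0, 0, 0, 0, 0, 0.002, 0],
    [0, 0, 0, 0, 0, 0, 0],
    [0, 0, 0, 0, 0, 0, 0]
  ]
}}

```text
time_s: 27.7
eef_pos: [0.4553, -0.3547, 0.0386]
tool_rot: [0.0, 1.0, 0.0, -0.001]
force: [-5.1, 2.2, 8.4]
grip_width: 0.007
grip_force: 4.3
```

{"api": "step_arm", "payload": {
  "plan": [
    [0, 0, 0, 0, 0, 0.002, 0],
    [0, 0, 0, 0, 0, 0.002, 0],
    [0, 0, 0, 0, 0, 0, 0],
    [0, 0, 0, 0, 0, 0, 0]
  ]
}}

```text
time_s: 28.1
eef_pos: [0.4552, -0.3547, 0.0362]
tool_rot: [0.001, 1.0, 0.001, -0.0]
force: [-8.3, 4.8, 24.2]
grip_width: 0.005
grip_force: 12.1
```

At 24 N and z = 36 mm, 20 mm down, the pedal is on its stop. I'll hold it there for more than 2 s.

{"api": "step_arm", "payload": {
  "plan": [
    [0, 0, 0, 0, 0, 0, 0],
    [0, 0, 0, 0, 0, 0, 0],
    [0, 0, 0, 0, 0, 0, 0],
    [0, 0, 0, 0, 0, 0, 0],
    [0, 0, 0, 0, 0, 0, 0]
  ]
}}

```text
time_s: 28.6
eef_pos: [0.4552, -0.3547, 0.0362]
tool_rot: [0.0, 1.0, 0.001, -0.0]
force: [-9.8, 5.1, 24.6]
grip_width: 0.003
grip_force: 12.0
```

{"api": "step_arm", "payload": {
  "plan": [
    [0, 0, 0, 0, 0, 0, 0],
    [0, 0, 0, 0, 0, 0, 0],
    [0, 0, 0, 0, 0, 0, 0],
    [0, 0, 0, 0, 0, 0, 0],
    [0, 0, 0, 0, 0, 0, 0]
  ]
}}

```text
time_s: 29.1
eef_pos: [0.4552, -0.3547, 0.0361]
tool_rot: [0.0, 1.0, 0.001, -0.0]
force: [-9.8, 5.0, 23.5]
grip_width: 0.004
grip_force: 12.0
```

{"api": "step_arm", "payload": {
  "plan": [
    [0, 0, 0, 0, 0, 0, 0],
    [0, 0, 0, 0, 0, 0, 0],
    [0, 0, 0, 0, 0, 0, 0],
    [0, 0, 0, 0, 0, 0, 0],
    [0, 0, 0, 0, 0, 0, 0]
  ]
}}

```text
time_s: 29.6
eef_pos: [0.4552, -0.3547, 0.0361]
tool_rot: [0.0, 1.0, 0.001, -0.0]
force: [-9.0, 4.8, 24.1]
grip_width: 0.003
grip_force: 12.0
```

{"api": "step_arm", "payload": {
  "plan": [
    [0, 0, 0, 0, 0, 0, 0],
    [0, 0, 0, 0, 0, 0, 0],
    [0, 0, 0, 0, 0, 0, 0],
    [0, 0, 0, 0, 0, 0, 0],
    [0, 0, 0, 0, 0, 0, 0]
  ]
}}

```text
time_s: 30.1
eef_pos: [0.4552, -0.3547, 0.0362]
tool_rot: [0.0, 1.0, 0.001, -0.0]
force: [-8.6, 5.4, 24.3]
grip_width: 0.009
grip_force: 12.0
```

{"api": "step_arm", "payload": {
  "plan": [
    [0, 0, 0, 0, 0, 0, 0],
    [0, 0, 0, 0, 0, 0, 0],
    [0, 0, 0, 0, 0, 0, 0],
    [0, 0, 0, 0, 0, 0, 0],
    [0, 0, 0, 0, 0, 0, 0]
  ]
}}

```text
time_s: 30.6
eef_pos: [0.4552, -0.3547, 0.0362]
tool_rot: [0.0, 1.0, 0.001, -0.0]
force: [-9.6, 5.2, 23.2]
grip_width: 0.007
grip_force: 12.0
```

{"api": "step_arm", "payload": {
  "plan": [
    [0, 0, 0, 0, 0, -0.01, 0],
    [0, 0, 0, 0, 0, -0.015, 0],
    [0, 0, 0, 0, 0, -0.03, 0],
    [0, 0, 0, 0, 0, -0.04, 0],
    [0, 0, 0, 0, 0, -0.04, 0]
  ]
}}

```text
time_s: 31.1
eef_pos: [0.4561, -0.3544, 0.1706]
tool_rot: [-0.0, 1.0, 0.0, -0.0]
force: [1.1, -0.4, -0.4]
grip_width: 0.009
grip_force: 0.0
```

{"api": "step_arm", "payload": {
  "plan": [
    [0, 0, 0, 0, -0.04, -0.02, 0],
    [0, 0, 0, 0, -0.04, 0, 0],
    [0, 0, 0, 0, -0.03, 0, 0],
    [0, 0, 0, 0, 0, 0, 0],
    [0, 0, 0, 0, 0, 0, 0]
  ]
}}

```text
time_s: 31.6
eef_pos: [0.456, -0.4646, 0.1889]
tool_rot: [0.001, 1.0, 0.0, -0.0]
force: [0.1, 1.0, 0.6]
grip_width: 0.004
grip_force: 0.0
```

```bash
python3 necks.py pics/end.png; python3 geo.py | grep -A1 -E "pad|top"
python3 - <<'E'
from h import *
im,d=snap("scene");cv2.imwrite("pics/end_s.png",im[:,:,::-1])
E
```

```text
neck [352. 176.] 2080 [ 0.6555 -0.0398] sat 18.0
neck [244. 175.] 80 [0.6549 0.1822] sat 190.0
neck [204. 265.] 97 [0.4666 0.2548] sat 129.0
neck [113. 277.] 87 [0.4386 0.4382] sat 179.0
31.65 [ 0.4565 -0.4635  0.1887] grip 0.009 0.0 [-0.1  0.2  0. ]geo.py:6: RuntimeWarning: Mean of empty slice.
  Q=P[m]; c=Q.mean(0);v=np.linalg.svd(Q-c)[2]; print(n,len(Q),"c",c.round(4),"normal",v[2].round(3),"min",Q.min(0).round(3),"max",Q.max(0).round(3))
  ret = um.true_divide(
Traceback (most recent call last):
  File "geo.py", line 6, in <module>
    Q=P[m]; c=Q.mean(0);v=np.linalg.svd(Q-c)[2]; print(n,len(Q),"c",c.round(4),"normal",v[2].round(3),"min",Q.min(0).round(3),"max",Q.max(0).round(3))
                                                                                                            ~~~~~^^^
ValueError: zero-size array to reduction operation minimum which has no identity
```

View pics/end_s.png

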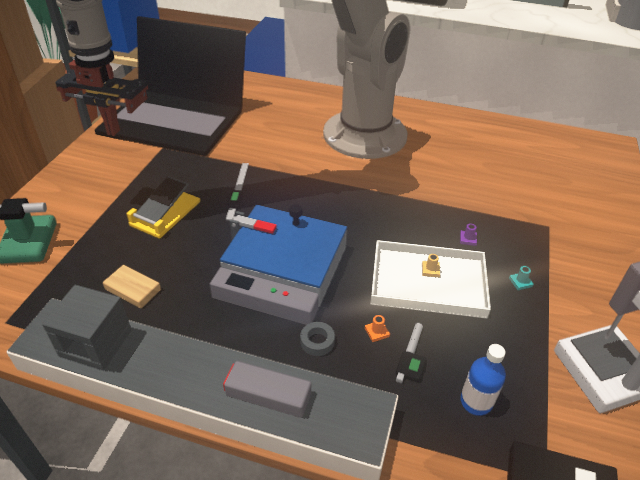

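The last picture shows the lid shut with the clamp flat on it (265,226) and the pedal back up (160,205). Only the brass bush is in the bin (432,263), the bystanders haven't moved, and the robot is clear.

```bash
python3 -c "
from cell import manip
print(manip.sign_off())"
```

```text
the job is handed in; nothing more can be done
None
```

The job is handed in: all four steel bushes are in the chamber and the brass one is still in the bin. The lid is shut, the clamp is flat over it, and the pedal was held on its stop for about 2.5 s, then let back up.

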